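# Check a cartridge case and record it

## Robot

A 6-joint arm with a two-finger parallel gripper is mounted at the origin on the work surface. World frame = base frame: x ahead of the robot, y to its left, z up, the work surface at z = 0. Lengths are in m, angles in rad, forces in N, time in s.
With the tool pointing down it reaches from about 0.35 to 0.85 m from the base axis. Payload 8.1 kg.
Tool frame: the origin (TCP) lies on the centre line of the jaws, within the pads' length; the fingertips stand robot.tips_ahead ahead of it and the grasp point (between the pads) lies 8 mm behind it (robot.tips_ahead is the distance from the TCP to the fingertips, in m); z points along the fingers, y is the direction in which the jaws open and shut (so a half turn about z gives the same grasp; the last joint's range is limited). The gripper opens to 93 mm and grips with 3 to 60 N. Pads are 15 mm wide; open, the fingers measure 128 mm over their backs; the gripper's body (75 mm by 188 mm) begins 65 mm behind the grasp point.
Start: joints at [-1.217, 0.13, 1.488, -0, 1.523, -0.085], TCP at [0.255, -0.543, 0.23] pointing down, gripper open.
Joint ranges: [-2.96, 2.96], [-0.89, 2.26], [0.02, 2.5], [-1.34, 4.48], [0, 2.73], [-2.66, 2.66]. Speed limits (rad/s): [2.39, 2.39, 2.79, 3.14, 3.14, 3.14].

## Interface

Orientations are given as a rotation vector (axis times angle).
In Python, from plant import monitor, eyes, job, robot gives the robot as it stands.
- The arm moves only by the tool servo_tool, never from a script. Its argument "plan" is a list that holds one entry, the list of rows, each a list of 7 numbers: the closure, from -1 (fully open) to 1 (shut), so that 0 is half open, then the shift along the world's x, y, z in mm, then the turn, a rotation vector about the world's x, y, z in rad. In form: [[[hand, dx, dy, dz, ax, ay, az], ...]]. A call has 1 to 12 rows; each row shifts and turns the commanded pose from where the row before left it; what a row does not reach is not made up. A row lasts 1/10 s, in which the tool goes at most 50 mm and 8.59 degrees, less where a joint would pass 70% of its speed; a pose out of reach is approached as far as the arm can. A call with a gripper value outside its range is refused whole. The fingers move at their own pace and stop on an object; "force" is the grip in N (left out, the last holds). Time passes only in rows, so rows that do not move let the fingers close. It gives the time, the measured TCP pose, the force and the opening at its end, in the units of the state.
- monitor.read_state(): the state, without advancing time (a new reading comes with each control period).
- eyes.read_camera(name): name is "scene" or "side" or "wrist"; returns the picture (480x640x3 uint8, red, green, blue); there is no depth.
- eyes.camera_info(name): a dict with "mtx" (3x3 intrinsics, pixels), "R" (3x3) and "t" (3): a world point X has camera coordinates R X + t. Camera axes: x right, y down, z forward; pixel columns grow to the right and rows downward; lengths in m; the calibration is good to about 2 mm. The wrist camera is an equidistant fisheye: a pixel r from the principal point sees the ray r / f radians off the axis. A picture is of the moment at which its call begins: read the wrist's pose just before it. camera_info takes no time and is no camera call; for the wrist camera it gives the pose at the moment of the call.
- job.close_job(): hands the job in, once; it reports no verdict.
The state is a dict: "t": time; "q": joint angles; "dq": joint speeds; "joint_torque": joint torques, N m; "tool_pos": TCP position; "orientation": TCP orientation; "force": force on the tool from outside, world axes, zero at the start; "wrist_torque": the same for the moment, N m; "opening": finger opening in m.
Only numpy, scipy, OpenCV 4.12 (cv2) and the standard library are available. Lean on these libraries where they do the work, as an engineer would, in place of code of your own. Each camera call takes 0.05 s, during which the arm holds its last target. There are 200 camera calls.

## Task

Open the filter-cartridge case and take out every cartridge whose cap colour differs from the colour of the nest it stands in, setting each down in the green tray without dropping it and leaving the rightly packed ones where they are. Then, with the lid still wide open, swivel and tilt the tablet by its orange handle until its camera points at the middle of the case, let go of it so that it can take the record picture, and last of all shut the lid fully. Leave the other things on the bench alone.

Things in the scene. Friction and masses are not known exactly. Their poses are not given: they have to be found in the camera images.
- case: Grey open-topped case, fixed to the bench, 150 (its x) x 268 (its y) x 75 mm high, walls and floor 4 mm. Origin: centre of its underside; x points from its front long wall (robot's side) to the hinge side. The middle of the case, for aiming, is the point 40 mm straight above this origin. Inside are six nests, two rows of three: centres at x = -35 and +27 mm, y = -76, 0 and +76 mm in the case's frame. Which colour of nest is where changes from start to start.
- lid (a joint): Lid of the case, a grey plate 150 x 268 x 8 mm hinged along the far (+x) rim; 0 = shut on the rim, grows as its front edge swings up and back, stop at 1.9 rad. Stiff friction hinge (0.17 N m): it stays at any angle. The hinge line is along the case's y, at x = +75 mm and 75.5 mm up in the case's frame; the knob's grip point lies 120 mm from it along the lid and 43 mm above it when shut. Its outer face looks away from the robot when open.
- lid_handle (a point): Grip point of the lid's black knob (a disc-headed knob 28 mm across and 16 mm tall, on a 12 mm stem), on the lid's centre line, 30 mm from its front edge, 35 mm off the lid's outer face. When pinched from its two y sides it pivots between the fingers as the lid swings.
- tray: Green loose return tray, 190 (its x) x 125 (its y) x 25 mm high, walls and floor 5 mm, 0.45 kg. Origin: centre of its underside. Empty at the start.
- stand: Fixed round foot (116 mm across) and post of the tablet stand. Origin: centre of its underside, on the swivel axis (vertical).
- swivel (a joint): Swivel of the tablet about the stand's vertical axis, rad; 0 = tablet facing along the stand's x axis, grows anticlockwise seen from above, limits +-1.6. Friction 0.07 N m holds it.
- tilt (a joint): Tilt of the tablet about a level axis through the point on the swivel axis 120 mm above the bench, rad; 0 = upright, positive = looks down (top moves the way it faces), negative = leans back, limits +-0.7. Friction 0.14 N m holds it.
- tablet_grip (a point): Centre of the orange barrel handle (18 mm thick, 26 mm long along the tilt axis) on a stem above the tablet's top edge; 125 mm above the tilt axis and 18 mm in front of it when the tilt is 0, 35 mm above the edge. Pinched by its two ends it pivots between the fingers as the tablet tilts.
- tablet_lens (a point): Camera lens (blue dot in a steel ring) on the tablet's screen side near its top edge; 80 mm above and 24 mm in front of the tilt axis at tilt 0. x axis = the direction the camera looks (square out of the screen), z axis = up the tablet. The tablet is black, 160 wide x 110 high x 12 mm.
- nest_red_1: Red nest: a red square frame 56 x 60 mm, 15 mm high, fixed in the case, for one red cartridge. Origin: centre of its underside, on the case's floor (4 mm up). Its floor is 3 mm thick, its opening 42 x 46 mm.
- nest_red_2: Red nest: a red square frame 56 x 60 mm, 15 mm high, fixed in the case, for one red cartridge. Origin: centre of its underside, on the case's floor (4 mm up). Its floor is 3 mm thick, its opening 42 x 46 mm.
- nest_blue_1: Blue nest: a blue square frame 56 x 60 mm, 15 mm high, fixed in the case, for one blue cartridge. Origin: centre of its underside, on the case's floor (4 mm up). Its floor is 3 mm thick, its opening 42 x 46 mm.
- nest_blue_2: Blue nest: a blue square frame 56 x 60 mm, 15 mm high, fixed in the case, for one blue cartridge. Origin: centre of its underside, on the case's floor (4 mm up). Its floor is 3 mm thick, its opening 42 x 46 mm.
- nest_yellow_1: Yellow nest: a yellow square frame 56 x 60 mm, 15 mm high, fixed in the case, for one yellow cartridge. Origin: centre of its underside, on the case's floor (4 mm up). Its floor is 3 mm thick, its opening 42 x 46 mm.
- nest_yellow_2: Yellow nest: a yellow square frame 56 x 60 mm, 15 mm high, fixed in the case, for one yellow cartridge. Origin: centre of its underside, on the case's floor (4 mm up). Its floor is 3 mm thick, its opening 42 x 46 mm.
- cart_red_1: Filter cartridge with red cap and red foot band, white between: upright cylinder 34 mm in diameter, 62 mm tall, about 70 g, standing in one of the nests (not always one of its colour) with its top 69 mm above the bench. Origin: centre of its underside; z along its axis. Not present in every start.
- cart_red_2: Filter cartridge with red cap and red foot band, white between: upright cylinder 34 mm in diameter, 62 mm tall, about 70 g, standing in one of the nests (not always one of its colour) with its top 69 mm above the bench. Origin: centre of its underside; z along its axis. Not present in every start.
- cart_blue_1: Filter cartridge with blue cap and blue foot band, white between: upright cylinder 34 mm in diameter, 62 mm tall, about 70 g, standing in one of the nests (not always one of its colour) with its top 69 mm above the bench. Origin: centre of its underside; z along its axis. Not present in every start.
- cart_blue_2: Filter cartridge with blue cap and blue foot band, white between: upright cylinder 34 mm in diameter, 62 mm tall, about 70 g, standing in one of the nests (not always one of its colour) with its top 69 mm above the bench. Origin: centre of its underside; z along its axis. Not present in every start.
- cart_yellow_1: Filter cartridge with yellow cap and yellow foot band, white between: upright cylinder 34 mm in diameter, 62 mm tall, about 70 g, standing in one of the nests (not always one of its colour) with its top 69 mm above the bench. Origin: centre of its underside; z along its axis. Not present in every start.
- cart_yellow_2: Filter cartridge with yellow cap and yellow foot band, white between: upright cylinder 34 mm in diameter, 62 mm tall, about 70 g, standing in one of the nests (not always one of its colour) with its top 69 mm above the bench. Origin: centre of its underside; z along its axis. Not present in every start.
- bottle: White reagent bottle, 72 mm across, 150 mm tall; a bystander to leave alone. Origin: on its underside, in the middle.
- beaker: Glass beaker, 64 mm across, 85 mm tall; a bystander to leave alone. Origin: on its underside, in the middle.
- spatula: Spatula lying flat, 180 mm long; a bystander to leave alone. Origin: on its underside, where handle and blade meet.
Mind the look-alikes: they are no part of the job. Leave any pink or red look-alike of the stand alone.

How it is judged:
By the outcome, as a careful person would: the job done as asked, in the order asked, and still so for the second after the job is handed in, with the robot touching nothing.
Of cart_red_1, cart_red_2, cart_blue_1, cart_blue_2, cart_yellow_1, cart_yellow_2 only 5 to 6 are there at a start; the rules pass over those that are not, and their reading is None.
At some moment in a run one of tray may be knocked a few centimetres aside while the robot is not near it.
It also fails if it takes over 208 s, if anything falls off the work surface, if the arm or the gripper's body presses on something with over 40 N, if the wrist force passes 120 N, or if a joint passes its speed limit or range.

## Working session

There is one attempt and no reset: what is moved stays moved. The work goes in short steps, Python scripts to look and compute and a tool call to move; the robot and the scene stay as the last step left them, time stands still between calls to the robot, and variables do not carry over. Pictures are saved under pics/ and viewed, about 12 in all and at most 16, crops included, and the job is handed in when it is done.

Besides the shell and the picture viewer there is one more tool, called as name(argument=value, ...), one argument or row to a line, values as JSON. servo_tool: Moves the arm, as the interface text tells. Its arguments: {"type":"object","properties":{"plan":{"type":"array"},"force":{"type":"number"}},"required":["plan"]}

```bash
ls; mkdir -p pics
cat > h.py <<'E'
import numpy as np, cv2
from plant import monitor, eyes, job, robot
def snap(n,f):
    im=np.array(eyes.read_camera(n)); cv2.imwrite('pics/'+f,im[:,:,::-1]); return im
def ray(n,u,v,info=None):
    i=info or eyes.camera_info(n); K=np.array(i['mtx']);R=np.array(i['R']);t=np.array(i['t'])
    x=(u-K[0,2])/K[0,0]; y=(v-K[1,2])/K[1,1]
    if n=='wrist':
        r=np.hypot(x,y); d=np.array([np.sin(r)*x/max(r,1e-9),np.sin(r)*y/max(r,1e-9),np.cos(r)])
    else:
        d=np.array([x,y,1.]); d/=np.linalg.norm(d)
    return -R.T@t, R.T@d
def onz(n,u,v,z,info=None):
    c,d=ray(n,u,v,info); return c+d*(z-c[2])/d[2]
def cross(r1,r2):
    (a,d),(b,e)=r1,r2; s=np.linalg.lstsq(np.stack([d,-e],1),b-a,rcond=None)[0]
    p,q=a+s[0]*d,b+s[1]*e; return (p+q)/2,np.linalg.norm(p-q)
def proj(n,X,info=None):
    i=info or eyes.camera_info(n); K=np.array(i['mtx']); c=np.array(i['R'])@X+np.array(i['t'])
    if n=='wrist':
        r=np.hypot(c[0],c[1]); th=np.arctan2(r,c[2]); c=np.array([c[0]/r*th,c[1]/r*th,1])
    return (K@(c/c[2]))[:2]
E
python3 - <<'E'
from h import *
np.set_printoptions(precision=3,suppress=True)
for n in('scene','side','wrist'):
    snap(n,n+'0.png'); i=eyes.camera_info(n); c,d=ray(n,320,240); print(n,np.array(i['mtx']).tolist(),c,d)
print(monitor.read_state(), robot.tips_ahead)
E
```

```text
pics
scene [[436.0651922324008, 0.0, 324.511533730149], [0.0, 436.0651922324008, 234.40744028163417], [0.0, 0.0, 1.0]] [ 1.192 -0.2    1.046] [-0.583  0.153 -0.798]
side [[461.9682936902412, 0.0, 320.57890244118295], [0.0, 461.9682936902412, 241.1108107442948], [0.0, 0.0, 1.0]] [0.07  0.683 0.707] [ 0.452 -0.702 -0.55 ]
wrist [[371.64829954431775, 0.0, 327.2323022201311], [0.0, 371.64829954431775, 239.61402066211122], [0.0, 0.0, 1.0]] [ 0.329 -0.508  0.383] [-0.271 -0.103 -0.957]
{'t': 0.15, 'q': array([-1.217,  0.131,  1.489, -0.   ,  1.523, -0.085]), 'dq': array([-0.   , -0.004, -0.004, -0.   ,  0.002,  0.001]), 'joint_torque': array([ -0.001, -56.048, -49.233,   0.077,   0.031,  -0.   ]), 'tool_pos': array([ 0.255, -0.543,  0.229]), 'orientation': array([-3.065, -0.683,  0.   ]), 'force': array([-0.263,  0.393, -0.066]), 'wrist_torque': array([-0.018, -0.01 , -0.041]), 'opening': 0.09281754251160992} 0.011
```

View pics/scene0.png

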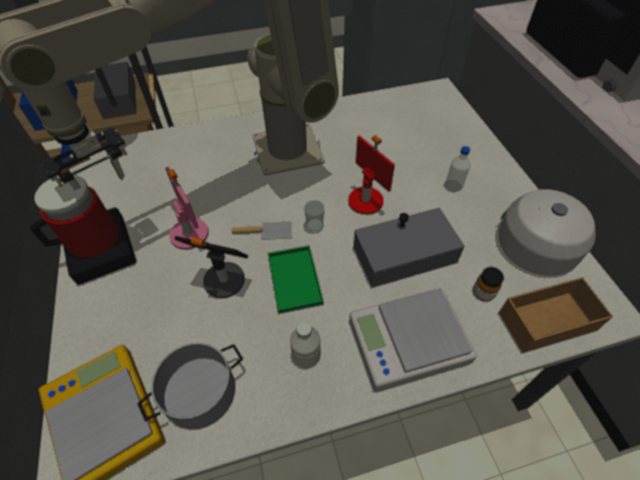

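View pics/side0.png

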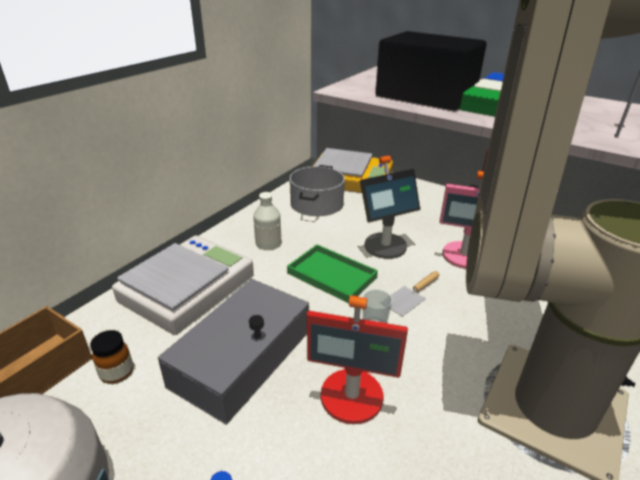

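Scene: grey case around (408,245) with its knob at (403,219), tray at (296,280), black tablet stand with its foot at (224,279), and pink and red look-alikes. Side: knob at (257,323), orange handle at (386,159). Now measuring.

```bash
cat > m.py <<'E'
from h import *
np.set_printoptions(precision=4,suppress=True)
def blob(mask,box=None):
    m=mask.astype(np.uint8)
    if box: z=np.zeros_like(m); x0,y0,x1,y1=box; z[y0:y1,x0:x1]=m[y0:y1,x0:x1]; m=z
    n,l,s,c=cv2.connectedComponentsWithStats(m)
    k=1+np.argmax(s[1:,4]); return c[k],s[k],(l==k).astype(np.uint8)
def hsv(im): return cv2.cvtColor(im,cv2.COLOR_RGB2HSV).astype(int)
def green(h): return (abs(h[...,0]-65)<15)&(h[...,1]>140)&(h[...,2]>50)
def orange(h): return (h[...,0]>5)&(h[...,0]<18)&(h[...,1]>180)&(h[...,2]>120)
def tray(n,im,box=None):
    c,s,m=blob(green(hsv(im)),box); ct=max(cv2.findContours(m,0,2)[0],key=cv2.contourArea)
    P=np.array([onz(n,*p,.025)[:2] for p in ct[:,0].astype(float)],np.float32)
    return s[4],cv2.minAreaRect(P)
E
python3 - <<'E'
from m import *
S=cv2.imread('pics/scene0.png')[:,:,::-1].copy(); D=cv2.imread('pics/side0.png')[:,:,::-1].copy()
print('tray',tray('scene',S),tray('side',D,(260,230,400,310)))
o1=blob(orange(hsv(S)),(170,225,205,255))[:2]; o2=blob(orange(hsv(D)),(370,145,400,175))[:2]
print(o1,o2,cross(ray('scene',*o1[0]),ray('side',*o2[0])))
# knob head
h=hsv(S);g=hsv(D)
k1=blob(h[...,2]<35,(390,205,420,226)); k2=blob(g[...,2]<35,(240,305,275,335))
print(k1[:2],k2[:2],cross(ray('scene',*k1[0]),ray('side',*k2[0])))
# foot
f=blob(h[...,2]<60,(200,262,250,300)); print('foot',f[:2],onz('scene',*f[0],.01))
cv2.imwrite('pics/c1.png',cv2.resize(np.hstack([S[190:310,340:480],D[270:420,155:315][:120],S[220:310,170:260].repeat(1,0)[:120] if 0 else S[200:320,150:270]])[:,:,::-1],None,fx=1.9,fy=1.9))
# lid top edges
def lid(n,H,im,box):
    m=(H[...,1]<60)&(H[...,2]>55)&(H[...,2]<110); return blob(m,box)
for n,H,im,b in(('scene',h,S,(340,195,480,290)),('side',g,D,(150,270,320,425))):
    print(n,[ (p,im[p[1],p[0]],) for p in ([(400,240),(430,225),(410,270),(450,250)] if n=='scene' else [(230,310),(280,310),(200,390),(260,380)])])
E
```

```text
tray (np.int32(2423), ((0.5475749373435974, -0.1065729632973671), (0.11844330281019211, 0.1875646710395813), 86.62599182128906)) (np.int32(1806), ((0.5364933013916016, -0.0954209417104721), (0.11762460321187973, 0.18333140015602112), 86.77733612060547))
(array([196.5111, 240.1556]), array([192, 237,  10,   7,  45], dtype=int32)) (array([385.4098, 158.7377]), array([379, 156,  13,   7,  61], dtype=int32)) (array([ 0.5235, -0.32  ,  0.2396]), np.float64(0.0011017720152214534))
(array([402.9861, 219.0833]), array([400, 214,   8,  12,  72], dtype=int32)) (array([256.1667, 328.1333]), array([251, 324,  11,  11,  60], dtype=int32)) (array([0.4999, 0.225 , 0.1052]), np.float64(0.002445237685960981))
foot (array([223.3911, 279.6471]), array([ 203,  262,   42,   36, 1125], dtype=int32)) [ 0.4929 -0.2969  0.01  ]
scene [((400, 240), array([79, 78, 80], dtype=uint8)), ((430, 225), array([79, 78, 80], dtype=uint8)), ((410, 270), array([36, 37, 36], dtype=uint8)), ((450, 250), array([60, 59, 61], dtype=uint8))]
side [((230, 310), array([123, 121, 125], dtype=uint8)), ((280, 310), array([124, 122, 126], dtype=uint8)), ((200, 390), array([57, 56, 57], dtype=uint8)), ((260, 380), array([59, 58, 58], dtype=uint8))]
```

View pics/c1.png

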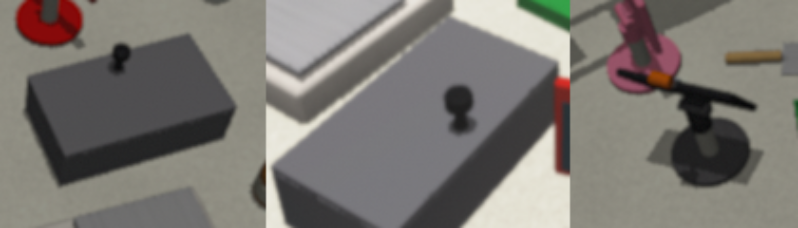

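Run:
```python
from m import *
S=cv2.imread('pics/scene0.png')[:,:,::-1].copy(); D=cv2.imread('pics/side0.png')[:,:,::-1].copy()
for n,im,lo,hi,b in(('scene',S,70,92,(340,195,480,290)),('side',D,100,140,(150,270,320,425))):
    h=hsv(im); m=(h[...,1]<25)&(h[...,2]>lo)&(h[...,2]<hi)
    m=cv2.morphologyEx(m.astype(np.uint8),cv2.MORPH_OPEN,np.ones((3,3)))
    c,s,mm=blob(m,b); ct=max(cv2.findContours(mm,0,2)[0],key=cv2.contourArea); ct=cv2.convexHull(ct)
    P=np.array([onz(n,*p,.0835)[:2] for p in ct[:,0].astype(float)],np.float32)
    print(n,s,cv2.minAreaRect(P),cv2.approxPolyDP(ct,5,True)[:,0].tolist())
# red foot etc not needed; black foot contours: scan side
g=hsv(D); m=(g[...,2]<75); c,s,mm=blob(m,(355,232,415,262)); print(s,onz('side',s[0]+s[2]/2,s[1]+s[3]/2,.012))
h=hsv(S)
for r in range(258,304,4): print(r,h[r,196:252:2,2])
for r in range(228,264,4): print(r,g[r,356:416:2,2])
```

```text
scene [ 356  209  106   62 3837] ((0.5493026375770569, 0.2224263846874237), (0.14531823992729187, 0.26328474283218384), 2.1299519538879395) [[461, 242], [374, 270], [356, 230], [439, 209]]
side [ 150  270  157  123 8241] ((0.5981753468513489, 0.21702390909194946), (0.25282302498817444, 0.2888737618923187), 1.9159942865371704) [[306, 302], [222, 392], [160, 358], [150, 310], [242, 270]]
[366 234  39  24 412] [ 0.4805 -0.2801  0.012 ]
258 [143 144 145 146 146 136 113  66  24  29  30  30  33  25  77 137 145 144
 144 146 146 141 134 120  99  91 129 142]
262 [142 144 144 144 144 146 146 136  52  14  17  14  14  15  55  77  76  86
 100 126 143 146 143 141 143 143 143 142]
266 [144 145 145 145 144 144 146 131  72  17  14  13  16  12  31  51  52  51
  50  52  49  71 125 144 145 145 144 141]
270 [146 128  88  87  89  81  49  31  33  31  37  39  42  52  54  47  49  53
  50  51  53  50  50  89 144 144 142 143]
274 [110  87  88  89  72  34  33  32  32  32  41  59  61  60  57  50  33  32
  32  31  34  34  39  42  96 144 141 144]
278 [ 88  89  89  83  39  33  33  33  33  32  32  46  60  60  58  55
[... 1207 characters left out ...]
107 111 110  96
  66  63  63  64  64  67  93 134 142 151 200 228]
244 [228 225 223 205 129  64  63  63  63  63  63  63  66  83 100 106 101  78
  65  65  64  67  70  75  78 104 140 150 159 172]
248 [227 192 145 140 124  71  61  63  63  63  62  63  64  66  67  74  76  81
  84  86  86  87  87  87  87 140 223 232 232 232]
252 [231 230 217 168 141 130  91  65  60  65  77  82  85  86  88  87  86  87
  87  87  87  85  82  75 114 215 232 232 233 233]
256 [229 230 229 226 194 150 154 159 173 163 114  83  71  70  67  68  68  67
  68  70  75 101 143 210 229 231 231 233 233 234]
260 [200 220 227 229 229 230 230 230 230 231 229 229 230 229 221 217 218 218
 222 230 231 232 232 232 231 231 231 232 233 232]
```

Run:
```python
from m import *
for k,(u,v,z) in dict(bottlebase=(306,360,0),bottletop=(304,328,.15),beaker=(315,228,0),beakertop=(315,205,.085),redfoot=(366,200,.01),redhandle=(377,140,.24),spat1=(235,230,.01),spat2=(291,230,.01)).items(): print(k,onz('scene',u,v,z))
print('side bottle',onz('side',267,243,0),'beaker',onz('side',377,315,0))
```

```text
bottlebase [ 0.7773 -0.1334  0.    ]
bottletop [ 0.764  -0.1287  0.15  ]
beaker [ 0.379  -0.0013  0.    ]
beakertop [0.3614 0.0055 0.085 ]
redfoot [0.3219 0.1839 0.01  ]
redhandle [0.309  0.2039 0.24  ]
spat1 [ 0.3262 -0.2383  0.01  ]
spat2 [ 0.3739 -0.0751  0.01  ]
side bottle [ 0.7637 -0.1249  0.    ] beaker [ 0.379  -0.0372  0.    ]
```

servo_tool(
  plan=[
    [[-1,0,0,50,0,0,0],[-1,0,0,50,0,0,0],[-1,15,15,40,0,0,0.14],[-1,25,45,20,0,0,0.14],[-1,25,45,0,0,0,0.14],[-1,25,45,0,0,0,0.14],[-1,25,45,0,0,0,0.14],[-1,25,45,0,0,0,0.14],[-1,20,45,0,0,0,0.14],[-1,20,45,0,0,0,0.14],[-1,15,45,0,0,0,0.14],[-1,10,45,0,0,0,0.14]],
  ],
  force=20,
)

```text
t: 1.35
tool_pos: [0.4551, -0.1305, 0.3873]
orientation: [-1.897, -2.504, -0.0]
force: [1.1, 0.3, 0.3]
opening: 0.0928
```

servo_tool(
  plan=[
    [[-1,5,45,0,0,0,0.14],[-1,5,45,0,0,0,0.14],[-1,5,45,0,0,0,0.14],[-1,5,45,0,0,0,0.14],[-1,5,45,0,0,0,0.14],[-1,5,45,0,0,0,0.14],[-1,5,45,0,0,0,0.14],[-1,5,40,-30,0,0,0.14],[-1,5,0,-40,0,0,0.14],[-1,0,0,0,0,0,0.073],[-1,0,0,0,0,0,0],[-1,0,0,0,0,0,0]],
  ],
)

```text
t: 2.55
tool_pos: [0.4999, 0.2222, 0.3185]
orientation: [-0.043, 3.14, 0.0]
force: [0.4, 0.3, 1.1]
opening: 0.0928
```

```bash
cat > w.py <<'E'
from m import *
import pickle,sys
def wsnap(f):
    i=eyes.camera_info('wrist'); im=snap('wrist',f); pickle.dump(i,open('pics/'+f+'.pkl','wb')); s=monitor.read_state(); print(s['tool_pos'],s['orientation'],s['t'],s['force'],s['opening']); return im,i
E
python3 - <<'E'
from w import *
im,i=wsnap('w1.png'); print(ray('wrist',327,240,i), monitor.read_state()['q'])
E
```

```text
[0.5001 0.2222 0.3191] [-0.0433  3.1395  0.0009] 2.6 [ 0.6536 -0.4628  0.2671] 0.09287626381987059
(array([0.4199, 0.2207, 0.4729]), array([ 0.2905,  0.0093, -0.9568])) [ 0.3244 -0.0343  1.4968  0.      1.6772 -1.274 ]
```

View pics/w1.png

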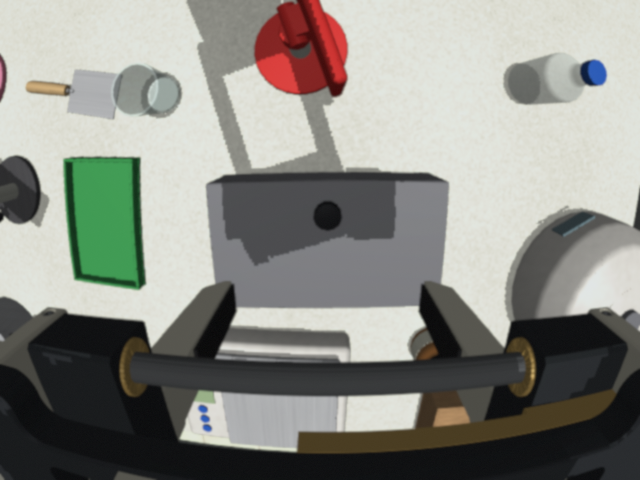

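The wrist view shows the knob at (327,215), the lid corners near (208,183), (447,181), (219,306) and (442,304), and the tray at (105,222).

Run:
```python
from w import *
i=pickle.load(open('pics/w1.png.pkl','rb')); im=cv2.imread('pics/w1.png')[:,:,::-1].copy()
g=im.max(2).astype(int); k=blob(g<22,(305,195,350,235)); print(k[:2],onz('wrist',*k[0],.122,i))
for z in(.0835,): 
    for p in[(208,183),(447,181),(442,304),(219,306)]: print(p,onz('wrist',*p,z,i))
m=green(hsv(im)); m[:, :45]=0; c,s,mm=blob(m); ct=max(cv2.findContours(mm,0,2)[0],key=cv2.contourArea)
print(s,cv2.minAreaRect(np.array([onz('wrist',*p,.022,i)[:2] for p in ct[:,0].astype(float)],np.float32)))
print(g[190,200:216],g[190,440:456],g[178:190,260],g[298:312,330])
```

```text
(array([329.4702, 221.9272]), array([318, 214,  22,  15, 151], dtype=int32)) [0.508 0.226 0.122]
(208, 183) [0.4769 0.093  0.0835]
(447, 181) [0.4673 0.3534 0.0835]
(442, 304) [0.6152 0.3658 0.0835]
(219, 306) [0.625  0.0966 0.0835]
[  65  159   79  129 8636] ((0.541310727596283, -0.09745340794324875), (0.12970797717571259, 0.18544930219650269), 86.70116424560547)
[225 226 227 228 225 208 167 139 135 134 134 134 135 134 135 135] [135 135 135 135 135 136 136 141 168 202 222 226 226 225 225 225] [49 49 50 58 69 77 79 80 79 80 79 80] [130 129 129 130 129 129 128 129 131 147 184 216 225 226]
```

servo_tool(
  plan=[
    [[-1,2,2,-40,0,0,0],[-1,0,0,-45,0,0,0],[-1,0,0,-45,0,0,0],[-1,0,0,-40,0,0,0],[-1,0,0,-28,0,0,0],[-1,0,0,-10,0,0,0],[-1,0,0,0,0,0,0],[0.5,0,0,0,0,0,0],[1,0,0,0,0,0,0],[1,0,0,0,0,0,0],[1,0,0,0,0,0,0],[1,0,0,0,0,0,0]],
  ],
  force=25,
)

```text
t: 3.8
tool_pos: [0.502, 0.2244, 0.1105]
orientation: [-0.047, 3.14, 0.0]
force: [-0.2, -0.5, 1.3]
opening: 0.0575
```

Run:
```python
from w import *
s=monitor.read_state(); print(s['tool_pos'],s['opening'],s['force'])
h=np.array([.622,.0755]); R=np.hypot(.12,.043); a0=np.arctan2(.043,.12)
p=[(h[0]-R*np.cos(a0+t),h[1]+R*np.sin(a0+t)) for t in np.arange(0,1.86,.0925)]
print(len(p),np.round(np.diff(1000*np.array(p),axis=0),0).tolist())
```

```text
[0.502  0.2244 0.1105] 0.057470587471393365 [-0.2246 -0.4856  1.3044]
21 [[4.0, 11.0], [5.0, 10.0], [6.0, 10.0], [7.0, 9.0], [8.0, 9.0], [9.0, 8.0], [10.0, 7.0], [10.0, 6.0], [11.0, 5.0], [11.0, 4.0], [11.0, 3.0], [12.0, 2.0], [12.0, 1.0], [12.0, -0.0], [12.0, -1.0], [12.0, -2.0], [11.0, -3.0], [11.0, -5.0], [10.0, -5.0], [10.0, -6.0]]
```

servo_tool(
  plan=[
    [[1,0,0,0,0,0,0],[1,0,0,0,0,0,0],[1,0,0,0,0,0,0],[1,0,0,0,0,0,0],[1,0,0,0,0,0,0],[1,4,0,11,0,0,0],[1,5,0,10,0,0,0],[1,6,0,10,0,0,0]],
  ],
  force=25,
)

```text
t: 4.6
tool_pos: [0.5167, 0.2228, 0.1401]
orientation: [0.046, -3.14, 0.004]
force: [6.0, -3.5, -7.4]
opening: 0.0269
```

servo_tool(
  plan=[
    [[1,7,0,9,0,0,0],[1,8,0,9,0,0,0],[1,9,0,8,0,0,0],[1,10,0,7,0,0,0],[1,10,0,6,0,0,0],[1,11,0,5,0,0,0],[1,11,1,4,0,0,0],[1,11,0,3,0,0,0],[1,12,0,2,0,0,0]],
  ],
)

```text
t: 5.5
tool_pos: [0.6056, 0.226, 0.1942]
orientation: [0.048, -3.14, -0.002]
force: [-2.5, 1.7, -2.7]
opening: 0.0268
```

servo_tool(
  plan=[
    [[1,12,1,1,0,0,0],[1,12,0,0,0,0,0],[1,12,0,-1,0,0,0],[1,12,1,-2,0,0,0],[1,11,0,-3,0,0,0],[1,11,1,-5,0,0,0],[1,10,0,-5,0,0,0],[1,9,0,-6,0,0,0],[1,0,0,0,0,0,0]],
  ],
)

```text
t: 6.4
tool_pos: [0.6958, 0.2291, 0.1722]
orientation: [-0.048, 3.14, 0.002]
force: [0.1, 4.3, -0.7]
opening: 0.0269
```

servo_tool(
  plan=[
    [[0.1,0,0,0,0,0,0],[-0.2,0,0,0,0,0,0],[-0.2,0,0,0,0,0,0],[-0.2,0,0,0,0,0,0],[-0.2,0,0,0,0,0,0],[-0.2,0,0,30,0,0,0],[-0.2,0,0,45,0,0,0],[-0.2,0,0,45,0,0,0],[-0.2,-40,0,20,0,0,0],[-0.2,-45,0,0,0,0,0],[-0.2,-45,0,0,0,0,0],[-0.2,-20,0,0,0,0,0]],
  ],
)

```text
t: 7.6
tool_pos: [0.5417, 0.2284, 0.3133]
orientation: [0.049, -3.141, -0.0]
force: [0.9, 0.0, -0.9]
opening: 0.0557
```

Run:
```python
from w import *
im,i=wsnap('w2.png')
```

```text
[0.5407 0.2287 0.3139] [ 0.0497 -3.1409 -0.0008] 7.65 [3.3708 1.2574 1.0366] 0.05607034943067398
```

View pics/w2.png

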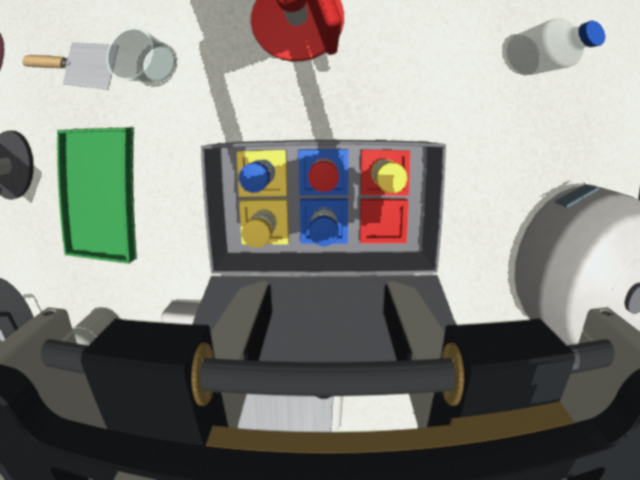

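Three cartridges are wrong, all in the front row: blue in yellow (255,176), red in blue (323,176) and yellow in red (391,178). The back row is right: yellow in yellow, blue in blue, and one red nest empty.

Run:
```python
from w import *
i=pickle.load(open('pics/w2.png.pkl','rb')); im=cv2.imread('pics/w2.png')[:,:,::-1].copy(); h=hsv(im)
hue=lambda a,b:(h[...,0]>=a)&(h[...,0]<=b)&(h[...,1]>120)
M=dict(blue=(hue(100,130),(238,155,275,195)),red=(hue(0,8)|hue(170,180),(300,150,348,196)),yellow=(hue(20,35),(365,155,409,196)))
for k,(m,b) in M.items():
    c,s,mm=blob(m,b); ct=max(cv2.findContours(mm,0,2)[0],key=cv2.contourArea); (x,y),r=cv2.minEnclosingCircle(ct)
    print(k,c,s,(x,y,r),onz('wrist',x,y,.069,i))
# rims
for p in[(203,145),(445,143),(437,274),(212,275)]: print(p,onz('wrist',*p,.075,i))
m=green(h); c,s,mm=blob(m); ct=max(cv2.findContours(mm,0,2)[0],key=cv2.contourArea)
print(s,cv2.minAreaRect(np.array([onz('wrist',*p,.022,i)[:2] for p in ct[:,0].astype(float)],np.float32)))
c=np.array([.547,.226]);R=np.array([[np.cos(.037),-np.sin(.037)],[np.sin(.037),np.cos(.037)]])
for y in(-.076,0,.076): print(c+R@[-.035,y], proj('wrist',np.r_[c+R@[-.035,y],.019],i))
```

```text
blue [254.003  176.6499] [240 163  29  29 657] (254.11752319335938, 176.70716857910156, 14.731292724609375) [0.513  0.1492 0.069 ]
red [323.1693 175.6885] [309 161  29  30 703] (323.3137512207031, 175.85255432128906, 15.307171821594238) [0.5106 0.2246 0.069 ]
yellow [391.0656 176.8511] [376 162  31  30 732] (390.98077392578125, 177.0, 15.635374069213867) [0.5088 0.298  0.069 ]
(203, 145) [0.4773 0.0929 0.075 ]
(445, 143) [0.4672 0.3547 0.075 ]
(437, 274) [0.6184 0.3612 0.075 ]
(212, 275) [0.628  0.0966 0.075 ]
[  59  129   75  132 9008] ((0.5420814752578735, -0.09714733064174652), (0.13022755086421967, 0.1841689944267273), 86.74813842773438)
[0.5148 0.1488] [261.5293 173.0846]
[0.512  0.2247] [323.7529 172.0583]
[0.5092 0.3007] [386.1517 172.2914]
```

servo_tool(
  plan=[
    [[-0.2,-16,35,0,0,0,0],[-0.2,-16,35,0,0,0,0],[-0.2,0,0,-45,0,0,0],[-0.2,0,0,-45,0,0,0],[-0.2,0,0,-45,0,0,0],[-0.2,0,0,-40,0,0,0],[-0.2,0,0,-40,0,0,0],[-0.2,0,0,-30,0,0,0],[-0.2,0,0,-22,0,0,0],[-0.2,0,0,0,0,0,0],[1,0,0,0,0,0,0],[1,0,0,0,0,0,0]],
  ],
  force=15,
)

```text
t: 8.85
tool_pos: [0.5142, 0.2988, 0.048]
orientation: [-0.047, 3.138, 0.002]
force: [0.1, 0.6, -0.4]
opening: 0.044
```

servo_tool(
  plan=[
    [[1,0,0,0,0,0,0],[1,0,0,0,0,0,0],[1,0,0,0,0,0,0],[1,0,0,10,0,0,0],[1,0,0,20,0,0,0],[1,0,0,30,0,0,0]],
  ],
)

```text
t: 9.45
tool_pos: [0.5111, 0.2975, 0.1051]
orientation: [0.047, -3.138, 0.003]
force: [0.7, -0.1, -0.6]
opening: 0.0336
```

servo_tool(
  plan=[
    [[1,0,0,45,0,0,0],[1,0,-15,45,0,0,0],[1,10,-40,5,0,0,0],[1,10,-45,0,0,0,0],[1,10,-45,0,0,0,0],[1,10,-45,0,0,0,0],[1,10,-45,0,0,0,0],[1,10,-45,0,0,0,0],[1,10,-45,0,0,0,0],[1,10,-45,0,0,0,0],[1,6,-27,0,0,0,0],[1,0,0,0,0,0,0]],
  ],
)

```text
t: 10.65
tool_pos: [0.5987, -0.1027, 0.2013]
orientation: [-0.041, 3.141, -0.002]
force: [-0.9, 0.5, -0.6]
opening: 0.0338
```

```bash
cat >> w.py <<'E'
def wtray(f):
    im,i=wsnap(f); m=green(hsv(im)); c,s,mm=blob(m); mm=cv2.morphologyEx(mm,cv2.MORPH_CLOSE,np.ones((9,9))); ct=max(cv2.findContours(mm,0,2)[0],key=cv2.contourArea)
    print(s,cv2.minAreaRect(np.array([onz('wrist',*p,.022,i)[:2] for p in ct[:,0].astype(float)],np.float32))); return im
E
python3 - <<'E'
from w import *
im=wtray('w3.png'); s=snap('scene','s3.png'); print(tray('scene',s,(240,230,350,330)))
E
```

```text
[ 0.5985 -0.1005  0.2012] [ 0.0427 -3.1412 -0.0001] 10.7 [-0.4512  1.1551 -0.8169] 0.03372345092520897
[  256    51   147   208 14180] ((0.5417057275772095, -0.10423669219017029), (0.12127890437841415, 0.1859147697687149), 86.74089050292969)
(np.int32(2031), ((0.5513111352920532, -0.10673338919878006), (0.11828526854515076, 0.17995762825012207), 87.03828430175781))
```

View pics/w3.png

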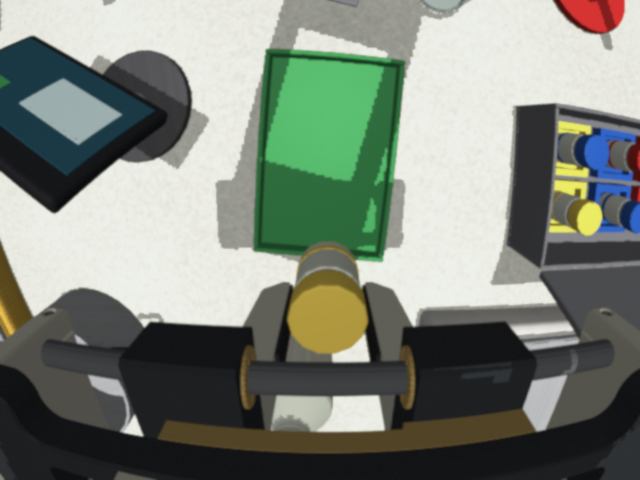

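servo_tool(
  plan=[
    [[1,-6,0,-45,0,0,0],[1,0,0,-45,0,0,0],[1,0,0,-35,0,0,0],[1,0,0,-20,0,0,0],[1,0,0,-7,0,0,0],[1,0,0,-2,0,0,0],[1,0,0,0,0,0,0]],
  ],
)

```text
t: 11.45
tool_pos: [0.5937, -0.0983, 0.0483]
orientation: [-0.049, 3.139, -0.001]
force: [0.4, -0.1, -1.1]
opening: 0.0336
```

servo_tool(
  plan=[
    [[1,0,0,-1.5,0,0,0],[1,0,0,0,0,0,0],[0.1,0,0,0,0,0,0],[-0.2,0,0,0,0,0,0],[-0.2,0,0,0,0,0,0],[-0.2,0,0,0,0,0,0],[-0.2,0,0,30,0,0,0],[-0.2,0,0,40,0,0,0],[-0.2,0,0,45,0,0,0],[-0.2,-12,40,30,0,0,0],[-0.2,-12,45,0,0,0,0],[-0.2,-12,45,0,0,0,0]],
  ],
)

```text
t: 12.65
tool_pos: [0.5575, 0.031, 0.1916]
orientation: [-0.045, 3.138, -0.0]
force: [0.1, 0.6, -0.9]
opening: 0.0556
```

servo_tool(
  plan=[
    [[-0.2,-12,45,0,0,0,0],[-0.2,-12,45,0,0,0,0],[-0.2,-12,45,0,0,0,0],[-0.2,-9,40,0,0,0,0],[-0.2,0,18,0,0,0,0],[-0.2,0,0,0,0,0,0]],
  ],
)

```text
t: 13.25
tool_pos: [0.5114, 0.2256, 0.1896]
orientation: [-0.053, 3.141, 0.001]
force: [-0.9, -0.1, -0.1]
opening: 0.0559
```

servo_tool(
  plan=[
    [[-0.2,0,-1,-45,0,0,0],[-0.2,0,0,-45,0,0,0],[-0.2,0,0,-30,0,0,0],[-0.2,0,0,-22,0,0,0],[-0.2,0,0,0,0,0,0],[1,0,0,0,0,0,0],[1,0,0,0,0,0,0],[1,0,0,0,0,0,0],[1,0,0,0,0,0,0],[1,0,0,0,0,0,0],[1,0,0,10,0,0,0],[1,0,0,20,0,0,0]],
  ],
)

```text
t: 14.45
tool_pos: [0.5104, 0.2217, 0.0767]
orientation: [0.048, -3.138, 0.002]
force: [-0.3, -0.5, -0.4]
opening: 0.0336
```

servo_tool(
  plan=[
    [[1,0,0,35,0,0,0],[1,0,0,45,0,0,0],[1,0,-10,40,0,0,0],[1,5,-40,0,0,0,0],[1,5,-45,0,0,0,0],[1,5,-45,0,0,0,0],[1,5,-45,0,0,0,0],[1,5,-45,0,0,0,0],[1,5,-45,0,0,0,0],[1,0,-40,0,0,0,0],[1,0,-10,0,0,0,0],[1,0,0,0,0,0,0]],
  ],
)

```text
t: 15.65
tool_pos: [0.5418, -0.1042, 0.1979]
orientation: [0.043, -3.141, -0.0]
force: [0.1, -0.1, -0.4]
opening: 0.0337
```

Run:
```python
from w import *
im=wtray('w4.png'); s=snap('scene','s4.png'); print(tray('scene',s,(240,230,350,330)))
```

```text
[ 0.5419 -0.1029  0.1978] [ 0.0452 -3.1413 -0.0009] 15.7 [-0.1062  0.7345 -1.1243] 0.033596186136546954
[  259   112   144   179 14188] ((0.5336548089981079, -0.10354123264551163), (0.12132400274276733, 0.1700095385313034), 86.91661834716797)
(np.int32(2113), ((0.5475412607192993, -0.10600732266902924), (0.12027297168970108, 0.18816092610359192), 86.34883117675781))
```

servo_tool(
  plan=[
    [[1,-2,2,-45,0,0,0],[1,0,0,-45,0,0,0],[1,0,0,-35,0,0,0],[1,0,0,-18,0,0,0],[1,0,0,-6,0,0,0],[1,0,0,-2,0,0,0],[1,0,0,0,0,0,0],[0.1,0,0,0,0,0,0],[-0.2,0,0,0,0,0,0],[-0.2,0,0,0,0,0,0],[-0.2,0,0,0,0,0,0],[-0.2,0,0,30,0,0,0]],
  ],
)

```text
t: 16.95
tool_pos: [0.5366, -0.1, 0.0726]
orientation: [0.047, -3.134, -0.004]
force: [0.8, 0.8, -0.1]
opening: 0.0556
```

servo_tool(
  plan=[
    [[-0.2,0,0,40,0,0,0],[-0.2,0,0,45,0,0,0],[-0.2,-4,40,30,0,0,0],[-0.2,-4,45,0,0,0,0],[-0.2,-4,45,0,0,0,0],[-0.2,-4,45,0,0,0,0],[-0.2,-4,40,0,0,0,0],[-0.2,-4,30,0,0,0,0],[-0.2,-2,5,0,0,0,0],[-0.2,0,0,0,0,0,0]],
  ],
)

```text
t: 17.95
tool_pos: [0.5137, 0.1495, 0.1914]
orientation: [0.05, -3.141, 0.0]
force: [-1.1, 0.2, 0.3]
opening: 0.0557
```

Now the blue one at (.513,.149).

servo_tool(
  plan=[
    [[-0.2,0,0,-45,0,0,0],[-0.2,0,0,-45,0,0,0],[-0.2,0,0,-32,0,0,0],[-0.2,0,0,-22,0,0,0],[-0.2,0,0,0,0,0,0],[1,0,0,0,0,0,0],[1,0,0,0,0,0,0],[1,0,0,0,0,0,0],[1,0,0,0,0,0,0],[1,0,0,0,0,0,0],[1,0,0,10,0,0,0],[1,0,0,20,0,0,0]],
  ],
)

```text
t: 19.15
tool_pos: [0.5125, 0.1488, 0.0768]
orientation: [0.048, -3.138, 0.001]
force: [0.3, 0.0, -0.4]
opening: 0.0341
```

servo_tool(
  plan=[
    [[1,0,0,35,0,0,0],[1,0,0,45,0,0,0],[1,-2,-10,40,0,0,0],[1,-4,-40,0,0,0,0],[1,-4,-45,0,0,0,0],[1,-4,-45,0,0,0,0],[1,-4,-45,0,0,0,0],[1,-4,-40,0,0,0,0],[1,-4,-20,0,0,0,0],[1,0,-3,0,0,0,0],[1,0,0,0,0,0,0]],
  ],
)

```text
t: 20.25
tool_pos: [0.488, -0.0991, 0.198]
orientation: [-0.045, 3.141, 0.0]
force: [-0.5, 0.4, -1.3]
opening: 0.0338
```

Run:
```python
from w import *
im=wtray('w5.png'); s=snap('scene','s5.png'); print(tray('scene',s,(240,230,350,330)))
```

```text
[ 0.4881 -0.0984  0.1978] [-0.0471  3.1408  0.0007] 20.3 [-0.04   -0.2008  0.6023] 0.033747214506024206
[  257   169   137   126 12030] ((0.5080509781837463, -0.10214714705944061), (0.12131704390048981, 0.12332641333341599), 86.7459487915039)
(np.int32(1865), ((0.5494406819343567, -0.10669995099306107), (0.1196020171046257, 0.18465125560760498), 86.1417465209961))
```

View pics/s5.png

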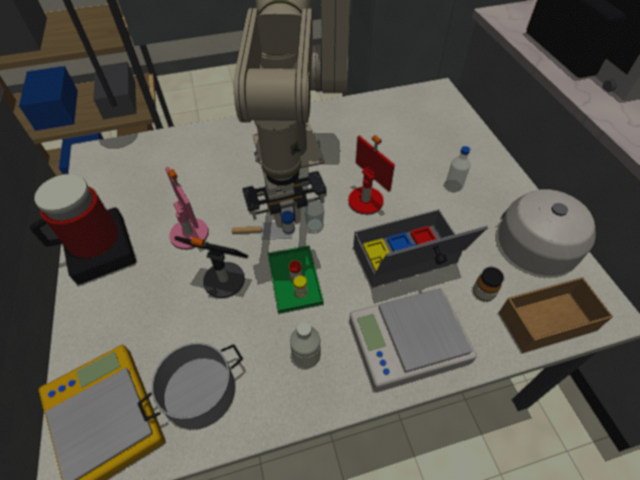

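Red (295,268) and yellow (300,285) stand upright in the tray, the lid is wide open, and blue is held above the tray.

servo_tool(
  plan=[
    [[1,0,0,-45,0,0,0],[1,0,0,-45,0,0,0],[1,0,0,-35,0,0,0],[1,0,0,-18,0,0,0],[1,0,0,-6,0,0,0],[1,0,0,-2,0,0,0],[1,0,0,0,0,0,0],[0.1,0,0,0,0,0,0],[-0.2,0,0,0,0,0,0],[-0.2,0,0,0,0,0,0],[-0.2,0,0,0,0,0,0],[-0.2,0,0,30,0,0,0]],
  ],
)

```text
t: 21.55
tool_pos: [0.4847, -0.098, 0.0728]
orientation: [0.047, -3.134, -0.004]
force: [0.4, 0.5, -0.1]
opening: 0.0556
```

servo_tool(
  plan=[
    [[-0.2,0,0,45,0,0,0],[-0.2,0,0,45,0,0,0],[-0.2,0,0,45,0,0,0],[-0.2,0,0,45,0,0,0],[-0.2,0,0,45,0,0,0],[-0.2,20,-30,45,0,0,0],[-0.2,20,-40,30,0,0,0],[-0.2,20,-40,0,0,0,0],[-0.2,10,-30,0,0,0,0],[-0.2,0,0,0,0,0,0]],
  ],
)

```text
t: 22.55
tool_pos: [0.5541, -0.2358, 0.3668]
orientation: [0.042, -3.139, 0.0]
force: [0.3, -0.4, 0.1]
opening: 0.0556
```

Run:
```python
from w import *
wsnap('w6.png')
```

```text
[ 0.5538 -0.2339  0.3671] [ 0.0432 -3.1396 -0.0013] 22.6 [-0.2516  0.3998 -0.3015] 0.05582592890319824
```

View pics/w6.png

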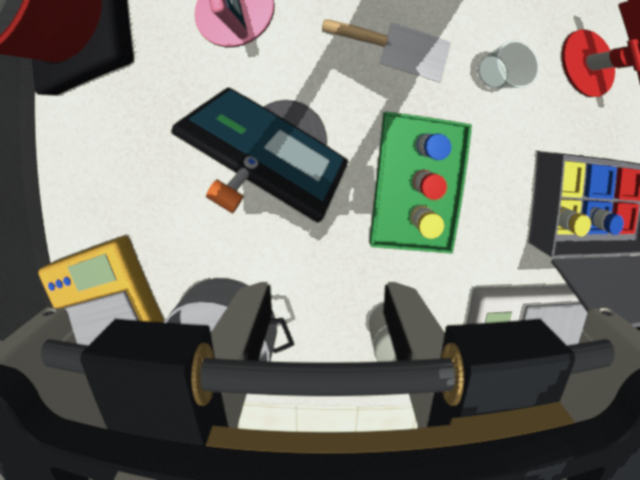

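All three cartridges stand in the tray. The tablet handle is at (225,195), its lens at (250,161), and the foot is partly visible behind it. Now working out the stand geometry.

```bash
cat > tab.py <<'E'
from w import *
def handle(f,box):
    i=pickle.load(open('pics/'+f+'.pkl','rb')); im=cv2.imread('pics/'+f)[:,:,::-1].copy()
    c,s,mm=blob(orange(hsv(im)),box); ct=max(cv2.findContours(mm,0,2)[0],key=cv2.contourArea)
    return c,s,ct,i,im
E
python3 - <<'E'
from tab import *
c,s,ct,i,im=handle('w6.png',(190,165,260,225)); print(c,s)
i2=eyes.camera_info('scene');i3=eyes.camera_info('side')
rw=ray('wrist',*c,i); rs=ray('scene',196.5,240.2); rd=ray('side',385.4,158.7)
for a,b in((rw,rs),(rw,rd),(rs,rd)): print(cross(a,b))
L=ray('wrist',250.5,161.5,i)
P=onz('wrist',*c,.24,i)
z=.24
print('handle@.24',P)
print('barrel',cv2.minAreaRect(np.array([onz('wrist',*p,.24,i)[:2] for p in ct[:,0].astype(float)],np.float32)))
for a,b,z in(((173,128),(322,220),.22),((229,88),(347,155),.1)):
    A,B=onz('wrist',*a,z,i),onz('wrist',*b,z,i); d=B-A; print('edge',A,B,np.degrees(np.arctan2(d[1],d[0])),np.linalg.norm(d))
for z in(.18,.19,.2,.21): print('lens',onz('wrist',250.5,161.5,z,i))
# foot visible arc (radius .058): pixels on arc
for p in[(268,107),(292,99),(316,108),(326,130)]: print('foot',onz('wrist',*p,.01,i))
E
```

```text
[223.327  195.9455] [208 182  31  29 477]
(array([ 0.5249, -0.3185,  0.2412]), np.float64(0.003281385944667376))
(array([ 0.5241, -0.3175,  0.2403]), np.float64(0.0022825820804664486))
(array([ 0.5236, -0.3201,  0.2397]), np.float64(0.0010164608438402941))
handle@.24 [ 0.5252 -0.3172  0.24  ]
barrel ((0.5252039432525635, -0.3169865310192108), (0.023794803768396378, 0.014179288409650326), 56.361427307128906)
edge [ 0.4699 -0.3673  0.22  ] [ 0.5479 -0.2391  0.22  ] 58.691912659149125 0.15006268190295036
edge [ 0.4242 -0.3496  0.1   ] [ 0.5007 -0.2136  0.1   ] 60.65228269912931 0.15599449310103483
lens [ 0.5032 -0.3071  0.18  ]
lens [ 0.5024 -0.3051  0.19  ]
lens [ 0.5015 -0.303   0.2   ]
lens [ 0.5007 -0.301   0.21  ]
foot [ 0.4417 -0.318   0.01  ]
foot [ 0.4306 -0.2853  0.01  ]
foot [ 0.4427 -0.2525  0.01  ]
foot [ 0.4727 -0.2382  0.01  ]
```

servo_tool(
  plan=[
    [[-0.2,-8,-22,0,0,0,-0.144],[-0.2,-7,-21,0,0,0,-0.144],[-0.2,-7,-21,0,0,0,-0.144],[-0.2,-7,-21,0,0,0,-0.144],[-0.2,0,0,0,0,0,0],[-0.2,0,0,-20,0,0,0],[-0.2,0,0,-20,0,0,0]],
  ],
)

```text
t: 23.3
tool_pos: [0.5255, -0.3161, 0.3291]
orientation: [0.84, 3.025, -0.0]
force: [0.3, -0.3, 0.2]
opening: 0.0557
```

Run:
```python
from w import *
im,i=wsnap('w7.png'); print(monitor.read_state()['q'])
c,s,mm=blob(orange(hsv(im)),(200,150,450,420)); ct=max(cv2.findContours(mm,0,2)[0],key=cv2.contourArea)
print(c,s,onz('wrist',*c,.2405,i),cv2.minAreaRect(np.array([onz('wrist',*p,.2405,i)[:2] for p in ct[:,0].astype(float)],np.float32)))
```

```text
[ 0.5244 -0.3152  0.3242] [-0.8399 -3.0233 -0.0032] 23.35 [ 1.3652  0.6399 -2.4987] 0.055856642365689525
[-0.6253  0.1482  1.2984  0.0006  1.6993 -1.654 ]
[323.9848 249.4939] [308 239  34  21 660] [ 0.5251 -0.3168  0.2405] ((0.5251784324645996, -0.3164905905723572), (0.022664617747068405, 0.014514658600091934), 58.08152770996094)
```

View pics/w7.png

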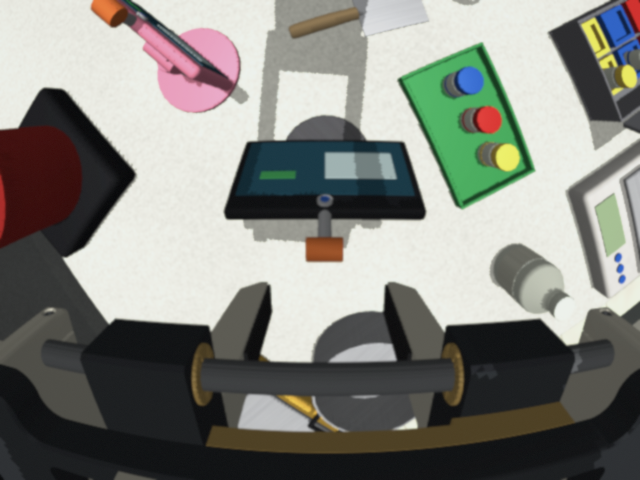

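The tablet is square to the gripper, with the handle at (324,249) centred between the fingers. Descending to grip it.

servo_tool(
  plan=[
    [[-0.2,0,-2,-40,0,0,0],[-0.2,0,0,-30,0,0,0],[-0.2,0,0,-20,0,0,0],[-0.2,0,0,-2,0,0,0],[-0.2,0,0,0,0,0,0],[0.6,0,0,0,0,0,0],[1,0,0,0,0,0,0],[1,0,0,0,0,0,0],[1,0,0,0,0,0,0],[1,0,0,0,0,0,0],[1,0,0,0,0,0,0],[1,0,0,0,0,0,0]],
  ],
  force=20,
)

```text
t: 24.55
tool_pos: [0.5253, -0.3192, 0.237]
orientation: [0.846, 3.024, -0.0]
force: [1.4, 1.3, 4.3]
opening: 0.0258
```

```bash
cat > aim.py <<'E'
from w import *
st=np.array([.489,-.293]); C=np.array([.547,.226,.04])
def pos(b,T): r=.018*np.cos(T)+.125*np.sin(T); return np.array([st[0]+r*np.cos(b),st[1]+r*np.sin(b),.12+.125*np.cos(T)-.018*np.sin(T)])
if __name__=='__main__':
    s=monitor.read_state(); print(s['tool_pos'],s['opening'],s['force'],s['wrist_torque'])
    v=C[:2]-st; B=np.arctan2(v[1],v[0]); d=np.hypot(*v); T=np.arctan2(.08,d)+np.arcsin(.08/np.hypot(d,.08)); print(np.degrees(B),T,pos(B,T))
    b0=np.radians(149); n=20
    p=np.array([pos(b0+(B-b0)*k/n,-.45+(T+.45)*k/n) for k in range(n+1)]); print(p[0],p[-1],(B-b0)/n); print(np.round(1000*np.diff(p,axis=0),1).tolist())
E
python3 aim.py
```

```text
[ 0.5253 -0.3192  0.237 ] 0.025808924886662758 [1.357  1.3183 4.2631] [ 0.1612 -0.3214 -0.129 ]
83.62346075663164 0.3040145632572101 [ 0.4951 -0.2387  0.2339]
[ 0.5217 -0.3127  0.2404] [ 0.4951 -0.2387  0.2339] -0.05705179316780301
[[-4.9, 0.7, 1.4], [-4.8, 1.3, 1.2], [-4.6, 1.8, 1.0], [-4.3, 2.2, 0.8], [-4.0, 2.7, 0.7], [-3.6, 3.1, 0.5], [-3.3, 3.5, 0.3], [-2.8, 3.8, 0.1], [-2.4, 4.1, -0.1], [-1.9, 4.4, -0.2], [-1.4, 4.6, -0.4], [-0.9, 4.7, -0.6], [-0.3, 4.8, -0.8], [0.2, 4.9, -1.0], [0.7, 4.9, -1.1], [1.3, 4.8, -1.3], [1.8, 4.7, -1.5], [2.3, 4.5, -1.6], [2.9, 4.3, -1.8], [3.3, 4.1, -2.0]]
```

servo_tool(
  plan=[
    [[1,-4,4,1,0,0,0],[1,-4.9,0.7,1.4,0,0,-0.057],[1,-4.8,1.3,1.2,0,0,-0.057],[1,-4.6,1.8,1.0,0,0,-0.057],[1,-4.3,2.2,0.8,0,0,-0.057],[1,-4,2.7,0.7,0,0,-0.057],[1,-3.6,3.1,0.5,0,0,-0.057]],
  ],
)

```text
t: 25.25
tool_pos: [0.4948, -0.3042, 0.2437]
orientation: [1.352, 2.834, -0.002]
force: [-0.3, -1.9, 2.7]
opening: 0.0255
```

servo_tool(
  plan=[
    [[1,-3.3,3.5,0.3,0,0,-0.057],[1,-2.8,3.8,0.1,0,0,-0.057],[1,-2.4,4.1,0,0,0,-0.057],[1,-1.9,4.4,0,0,0,-0.057],[1,-1.4,4.6,-0.4,0,0,-0.057],[1,-0.9,4.7,-0.6,0,0,-0.057],[1,-0.3,4.8,-0.8,0,0,-0.057]],
  ],
)

```text
t: 25.95
tool_pos: [0.4815, -0.2741, 0.242]
orientation: [1.888, 2.51, -0.002]
force: [-0.4, -1.5, 3.3]
opening: 0.0259
```

servo_tool(
  plan=[
    [[1,0.2,4.9,-1,0,0,-0.057],[1,0.7,4.9,-1.1,0,0,-0.057],[1,1.3,4.8,-1.3,0,0,-0.057],[1,1.8,4.7,-1.5,0,0,-0.057],[1,2.3,4.5,-1.6,0,0,-0.057],[1,2.9,4.3,-1.8,0,0,-0.057],[1,3.3,4.1,-2,0,0,-0.057],[1,0,2,0,0,0,0],[1,0,0,0,0,0,0]],
  ],
)

```text
t: 26.85
tool_pos: [0.494, -0.2393, 0.2308]
orientation: [-2.343, -2.092, 0.001]
force: [0.9, -1.3, -1.1]
opening: 0.0259
```

Run:
```python
from w import *
s=monitor.read_state(); print(s['tool_pos'],s['orientation'],s['opening'],s['force'],s['q'])
S=snap('scene','s8.png'); D=snap('side','d8.png')
cv2.imwrite('pics/c8.png',np.hstack([cv2.resize(S[140:340,130:330],(400,400)),cv2.resize(D[130:280,340:490],(400,400))])[:,:,::-1])
```

```text
[ 0.494  -0.2393  0.2308] [-2.3434 -2.0922  0.0008] 0.02590377014588527 [ 0.9414 -1.342  -1.1477] [-0.5442 -0.0077  1.6298 -0.0004  1.5198 -0.4311]
```

View pics/c8.png

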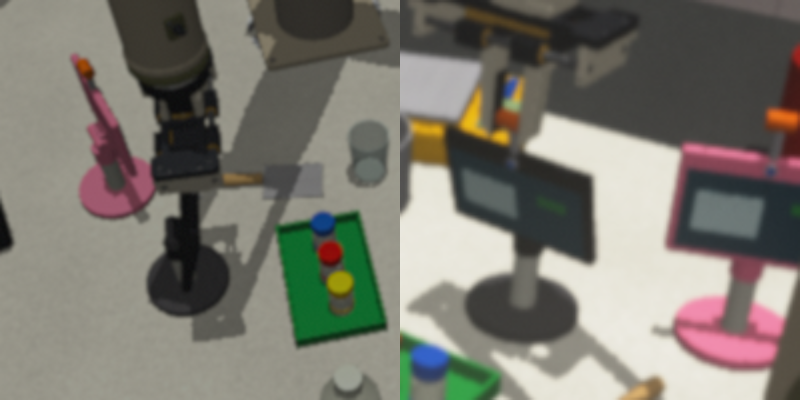

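Scene: tablet edge-on, facing +y. Side: the screen faces the case and the handle is still pinched. Releasing it and checking with the wrist camera.

servo_tool(
  plan=[
    [[0.4,0,0,0,0,0,0],[0.1,0,0,0,0,0,0],[-0.1,0,0,0,0,0,0],[-0.1,0,0,0,0,0,0],[-0.1,0,0,0,0,0,0],[-0.1,0,0,30,0,0,0],[-0.1,0,0,40,0,0,0],[-0.1,0,20,40,0,0,0],[-0.1,0,20,40,0,0,0],[-0.1,0,0,0,0,0,0],[-0.1,0,0,0,0,0,0]],
  ],
)

```text
t: 28.05
tool_pos: [0.4948, -0.1992, 0.3826]
orientation: [2.342, 2.089, 0.002]
force: [-1.2, 0.2, 0.1]
opening: 0.0509
```

Run:
```python
from w import *
im,i=wsnap('w9.png'); S=snap('scene','s9.png'); D=snap('side','d9.png')
print(ray('wrist',327,240,i))
cv2.imwrite('pics/c9.png',np.hstack([cv2.resize(im[60:420,140:500],(400,400)),cv2.resize(S[200:310,170:280],(400,400),interpolation=2)])[:,:,::-1])
```

```text
[ 0.4942 -0.1993  0.3808] [-2.3449 -2.0906  0.0003] 28.1 [ 0.7827 -0.3199 -0.6771] 0.050863497492246154
(array([ 0.5043, -0.1181,  0.537 ]), array([-0.0308, -0.2879, -0.9572]))
```

View pics/c9.png

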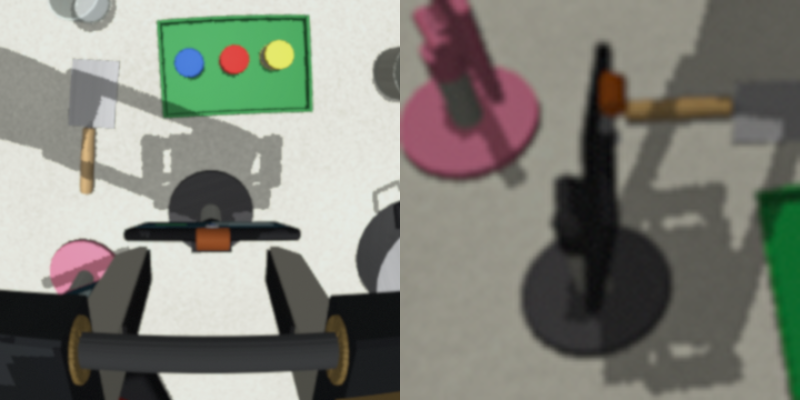

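Run:
```python
from tab import *
from scipy.optimize import least_squares
S=cv2.imread('pics/s9.png')[:,:,::-1].copy(); D=cv2.imread('pics/d9.png')[:,:,::-1].copy()
i=pickle.load(open('pics/w9.png.pkl','rb')); W=cv2.imread('pics/w9.png')[:,:,::-1].copy()
o=[(n,)+blob(orange(hsv(im)),b)[:2] for n,im,b in(('scene',S,(218,210,240,236)),('side',D,(365,140,400,190)),('wrist',W,(300,255,360,295)))]
for a in o: print(a)
r=[ray(n,*c,i if n=='wrist' else None) for n,c,_ in o]
for a,b in((0,1),(0,2),(1,2)): print(cross(r[a],r[b]))
# foot fit: transition points seen from centre guess, sub-pixel outwards
def foot(n,im,cx,cy,angs,thr,z,rmax,inf=None):
    g=im.max(2).astype(float); P=[]
    for a in np.radians(angs):
        v=[g[int(round(cy+k*np.sin(a))),int(round(cx+k*np.cos(a)))] for k in np.arange(8,rmax,.5)]
        k=next((j for j,x in enumerate(v) if x>thr),None)
        if k: P.append(onz(n,cx+(8+k/2)*np.cos(a),cy+(8+k/2)*np.sin(a),z,inf)[:2])
    P=np.array(P); f=lambda c:np.hypot(*(P-c[:2]).T)-.058
    q=least_squares(f,P.mean(0),loss='soft_l1',f_scale=.002); return q.x,np.round(1000*f(q.x),1)
for z in(.008,.012):
    print(z,foot('scene',S,224,279,list(range(-45,60,7))+list(range(125,235,7)),60,z,40))
    print(z,foot('wrist',W,330,245,range(-165,-10,8),85,z,60,i))
```

```text
Traceback (most recent call last):
  File "m.py", line 7, in blob
    k=1+np.argmax(s[1:,4]); return c[k],s[k],(l==k).astype(np.uint8)
        ~~~~~~~~~^^^^^^^^^
ValueError: attempt to get argmax of an empty sequence
```

```bash
sed -i 's/h\[...,2\]>120)$/h[...,2]>70)/' m.py
cat > chk.py <<'E'
from tab import *
from scipy.optimize import least_squares
S=cv2.imread('pics/s9.png')[:,:,::-1].copy(); D=cv2.imread('pics/d9.png')[:,:,::-1].copy()
i=pickle.load(open('pics/w9.png.pkl','rb')); W=cv2.imread('pics/w9.png')[:,:,::-1].copy()
o=[(n,)+blob(orange(hsv(im)),b)[:2] for n,im,b in(('scene',S,(218,210,240,236)),('side',D,(365,140,400,190)),('wrist',W,(300,255,360,295)))]
for a in o: print(a)
r=[ray(n,*c,i if n=='wrist' else None) for n,c,_ in o]
for a,b in((0,1),(0,2),(1,2)): print(cross(r[a],r[b]))
def foot(n,im,cx,cy,angs,thr,z,rmax,inf=None):
    g=im.max(2).astype(float); P=[]
    for a in np.radians(angs):
        v=[g[int(round(cy+k*np.sin(a))),int(round(cx+k*np.cos(a)))] for k in np.arange(8,rmax,.5)]
        k=next((j for j,x in enumerate(v) if x>thr),None)
        if k: P.append(onz(n,cx+(8+k/2)*np.cos(a),cy+(8+k/2)*np.sin(a),z,inf)[:2])
    P=np.array(P); f=lambda c:np.hypot(*(P-c[:2]).T)-.058
    q=least_squares(f,P.mean(0),loss='soft_l1',f_scale=.002); return q.x,np.round(1000*f(q.x),1)
for z in(.008,.012):
    print(z,foot('scene',S,224,279,list(range(-45,60,7))+list(range(125,235,7)),60,z,40))
    print(z,foot('wrist',W,330,245,range(-165,-10,8),85,z,60,i))
E
python3 chk.py
```

```text
('scene', array([227.5357, 224.9821]), array([225, 220,   7,  11,  56], dtype=int32))
('side', array([382.75  , 174.7083]), array([378, 172,  11,   7,  48], dtype=int32))
('wrist', array([331.4404, 274.7923]), array([317, 266,  30,  19, 520], dtype=int32))
(array([ 0.4924, -0.2447,  0.233 ]), np.float64(0.0006336216495487977))
(array([ 0.4942, -0.2433,  0.234 ]), np.float64(0.0035961946848193124))
(array([ 0.4935, -0.2428,  0.2329]), np.float64(0.0031121149618833967))
0.008 (array([ 0.4917, -0.295 ]), array([ -0.3,  -0.4,  -0.3,  -1.2,  -1.8,  -0.4,  -0.1,   0.7,  -1.2,
        -1.5,  -0.3,   0.9,   0.5,   1.4,   0.5,  -0.5,  -0.3,  -1.3,
        -0.6,  -2.1,  -1.9,  -2.5,   0. ,   1.6,   0.6,   1.1,   1.5,
         0.2, -26.2]))
0.008 (array([ 0.4886, -0.2938]), array([-1.2, -0.7, -0.2,  0.2, -0.2,  0. ,  0.1, -0.7, -0.2,  0.9,  1. ,
        0.2,  0.6,  0.2,  0.3, -0.4,  0.2, -0.7, -0.9, -1.2]))
0.012 (array([ 0.4943, -0.2947]), array([ -0.5,  -0.6,  -0.5,  -1.5,  -2. ,  -0.6,  -0.3,   0.5,  -1.3,
        -1.6,  -0.4,   0.8,   0.3,   1.2,   0.3,  -0.7,  -0.5,  -1.5,
        -0.8,  -2.4,  -2.1,  -2.7,  -0.2,   1.3,   0.3,   0.8,   1.2,
        -0.1, -26.4]))
0.012 (array([ 0.4887, -0.293 ]), array([-1.4, -0.9, -0.3,  0.1, -0.2,  0.1,  0.2, -0.6, -0.1,  0.9,  1.1,
        0.2,  0.7,  0.2,  0.4, -0.4,  0.2, -0.8, -1.1, -1.4]))
```

```bash
cat > c2.py <<'E'
from tab import *
i=pickle.load(open('pics/w9.png.pkl','rb')); W=cv2.imread('pics/w9.png')[:,:,::-1].copy(); D=cv2.imread('pics/d9.png')[:,:,::-1].copy()
g=W.max(2).astype(int)
# lower (near) boundary of tablet in wrist picture: last dark row per column
z=.2; P=[]
for u in list(range(260,308,4))+list(range(358,402,4)):
    v=max(v for v in range(255,285) if g[v,u]<60); P.append(onz('wrist',u,v,z,i)[:2])
P=np.array(P,np.float32); l=cv2.fitLine(P,cv2.DIST_HUBER,0,.01,.01).ravel(); print('edge deg',np.degrees(np.arctan2(l[1],l[0])))
h=hsv(D); b=D.astype(int); c=D[165:215,355:440]
cv2.imwrite('pics/c10.png',cv2.resize(D[150:260,345:455],(660,660),interpolation=2)[:,:,::-1])
E
python3 c2.py
```

```text
edge deg -6.4764667
```

View pics/c10.png

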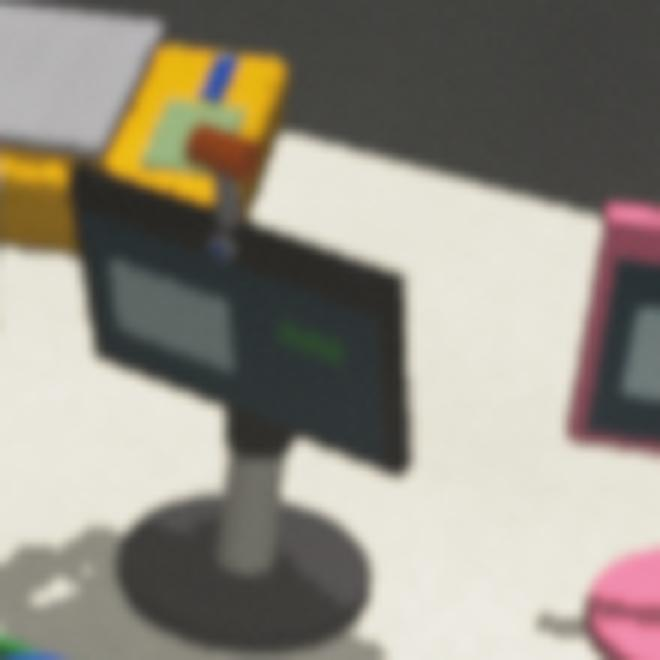

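Run:
```python
from h import *
st=np.array([.489,-.294]); b=np.radians(83.5); n=np.array([np.sin(b),-np.cos(b),0])
for nm,p in(('lens',(381.7,191.2)),('handle',(382.4,175.2))):
    c,d=ray('side',*p); k=-(c-np.r_[st,0])@n/(d@n); X=c+k*d; print(nm,X,'r',(X[:2]-st)@[np.cos(b),np.sin(b)])
for T in(.26,.29,.32): print(T,'lens r,z',.024*np.cos(T)+.08*np.sin(T),.12+.08*np.cos(T)-.024*np.sin(T),'h',.018*np.cos(T)+.125*np.sin(T),.12+.125*np.cos(T)-.018*np.sin(T))
```

```text
lens [ 0.49393857 -0.25065474  0.18574314] r 0.04362569416092742
handle [ 0.49439185 -0.24667634  0.23019434] r 0.04762982925768688
0.26 lens r,z 0.04375980362660073 0.1911412650053493 h 0.04953008859294063 0.23617129733275538
0.29 lens r,z 0.045874031020691576 0.18979665663849973 h 0.052992417897332986 0.2346333443872001
0.32 lens r,z 0.047946974883268004 0.18838923599180843 h 0.05640705760249866 0.232992229169215
```

servo_tool(
  plan=[
    [[-0.1,0,-22,0,0,0,0],[-0.1,0,-22,-25,0,0,0],[-0.1,0,0,-40,0,0,0],[-0.1,0,0,-40,0,0,0],[-0.1,0,0,-30,0,0,0],[-0.1,0,0,-20,0,0,0],[-0.1,0,0,0,0,0,0],[1,0,0,0,0,0,0],[1,0,0,0,0,0,0],[1,0,0,0,0,0,0],[1,0,0,0,0,0,0],[1,0,0,0,0,0,0]],
  ],
)

```text
t: 29.4
tool_pos: [0.4947, -0.2434, 0.2276]
orientation: [2.344, 2.089, 0.001]
force: [-0.8, 1.8, 5.7]
opening: 0.026
```

servo_tool(
  plan=[
    [[1,0,0,0,0,0,0],[1,0,0,0,0,0,0]],
  ],
)

```text
t: 29.6
tool_pos: [0.4947, -0.2433, 0.2275]
orientation: [2.344, 2.089, 0.001]
force: [-1.6, 1.5, 6.3]
opening: 0.0256
```

servo_tool(
  plan=[
    [[1,0,2,0,0,0,0],[1,0.5,2,-1,0,0,0],[1,0,1,0,0,0,0],[1,0,0,0,0,0,0],[0.4,0,0,0,0,0,0],[0.1,0,0,0,0,0,0],[-0.1,0,0,0,0,0,0],[-0.1,0,0,0,0,0,0],[-0.1,0,0,30,0,0,0],[-0.1,0,0,40,0,0,0],[-0.1,0,20,40,0,0,0],[-0.1,0,20,40,0,0,0]],
  ],
)

```text
t: 30.8
tool_pos: [0.4943, -0.198, 0.3765]
orientation: [-2.346, -2.088, 0.0]
force: [0.7, -0.3, -0.2]
opening: 0.0511
```

servo_tool(
  plan=[
    [[-0.1,0,0,0,0,0,0],[-0.1,0,0,0,0,0,0]],
  ],
)

```text
t: 31.0
tool_pos: [0.4953, -0.1982, 0.3766]
orientation: [2.342, 2.089, 0.002]
force: [-0.3, -0.4, -1.0]
opening: 0.0507
```

```bash
python3 - <<'E'
from w import *
wsnap('w9.png'); snap('scene','s9.png'); snap('side','d9.png')
E
python3 chk.py | head -6; python3 c2.py
```

```text
[ 0.4947 -0.1983  0.3747] [-2.345  -2.0905  0.0003] 31.05 [-0.7764  0.2189 -0.6409] 0.050994153108574844
('scene', array([230.2364, 226.0364]), array([228, 221,   6,  11,  55], dtype=int32))
('side', array([380.8491, 176.4151]), array([376, 174,  12,   6,  53], dtype=int32))
('wrist', array([331.348 , 272.1081]), array([317, 262,  30,  20, 546], dtype=int32))
(array([ 0.4946, -0.2393,  0.2299]), np.float64(0.00017985683244662313))
(array([ 0.4952, -0.2383,  0.2297]), np.float64(0.0022637021559307555))
(array([ 0.4949, -0.2375,  0.2303]), np.float64(0.0017835752262729257))
edge deg -6.6468306
```

servo_tool(
  plan=[
    [[-0.2,0,10,0,0,0,0.143],[-0.2,18,38,0,0,0,0.143],[-0.2,18,38,0,0,0,0.143],[-0.2,18,38,0,0,0,0.143],[-0.2,18,38,0,0,0,0.143],[-0.2,18,38,0,0,0,0.143],[-0.2,18,38,0,0,0,0.143],[-0.2,18,38,0,0,0,0.143],[-0.2,18,38,0,0,0,0.143],[-0.2,18,38,0,0,0,0.143],[-0.2,18,38,0,0,0,0.143],[-0.2,20,37,0,0,0,0.143]],
  ],
)

```text
t: 32.35
tool_pos: [0.695, 0.2298, 0.3728]
orientation: [0.056, -3.138, 0.001]
force: [0.4, -0.2, -0.3]
opening: 0.0558
```

servo_tool(
  plan=[
    [[-0.2,0,0,0,0,0,0],[-0.2,0,0,0,0,0,0]],
  ],
)

```text
t: 32.55
tool_pos: [0.6946, 0.2291, 0.3711]
orientation: [0.047, -3.136, 0.003]
force: [0.3, -1.0, -0.3]
opening: 0.0557
```

Run:
```python
from w import *
im,i=wsnap('w11.png'); S=snap('scene','s11.png'); print(tray('scene',S,(230,220,360,330)), proj('wrist',np.array([.6958,.2291,.18]),i))
cv2.imwrite('pics/c11.png',np.hstack([cv2.resize(im,(400,300)),cv2.resize(S[180:330,180:380],(400,300))])[:,:,::-1])
```

```text
[0.6946 0.2281 0.3729] [ 0.045  -3.1381  0.0019] 32.6 [-0.5258 -0.2493  0.0398] 0.05593404489585214
(np.int32(1822), ((0.54764324426651, -0.10657104104757309), (0.11849360913038254, 0.18756747245788574), 86.55437469482422)) [326.2216 217.3597]
```

View pics/c11.png

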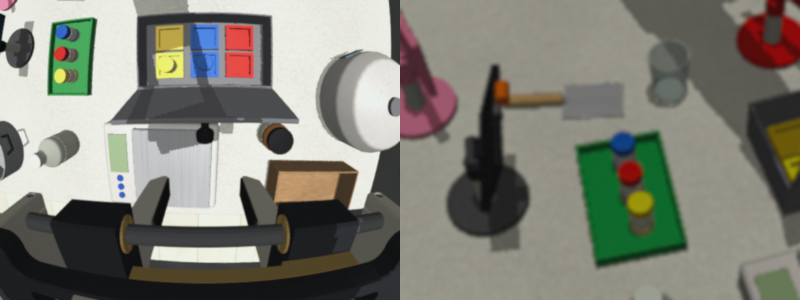

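The wrist view shows the knob at (205,132) where expected; the case front row is empty and the right ones are still in place. The scene view shows three cartridges upright in the tray. Regripping the knob.

servo_tool(
  plan=[
    [[-0.2,0,0,-45,0,0,0],[-0.2,0,0,-45,0,0,0],[-0.2,1,1,-45,0,0,0],[-0.2,0,0,-40,0,0,0],[-0.2,0,0,-24,0,0,0],[-0.2,0,0,0,0,0,0],[1,0,0,0,0,0,0],[1,0,0,0,0,0,0],[1,0,0,0,0,0,0],[1,0,0,0,0,0,0],[1,0,0,0,0,0,0],[1,0,0,0,0,0,0]],
  ],
  force=25,
)

```text
t: 33.85
tool_pos: [0.6971, 0.2293, 0.1782]
orientation: [-0.047, 3.138, -0.0]
force: [3.0, -3.9, 6.8]
opening: 0.0272
```

servo_tool(
  plan=[
    [[1,-9,0,6,0,0,0],[1,-10,0,5,0,0,0],[1,-11,-1,5,0,0,0],[1,-11,0,3,0,0,0],[1,-12,-1,2,0,0,0],[1,-12,0,1,0,0,0],[1,-12,0,0,0,0,0],[1,-12,-1,-1,0,0,0]],
  ],
)

```text
t: 34.65
tool_pos: [0.6081, 0.2261, 0.1999]
orientation: [-0.046, 3.136, -0.0]
force: [2.1, -4.0, 7.0]
opening: 0.027
```

servo_tool(
  plan=[
    [[1,-12,0,-2,0,0,0],[1,-11,0,-3,0,0,0],[1,-11,-1,-4,0,0,0],[1,-11,0,-5,0,0,0],[1,-10,0,-6,0,0,0],[1,-10,0,-7,0,0,0],[1,-9,0,-8,0,0,0],[1,-8,0,-9,0,0,0]],
  ],
)

```text
t: 35.45
tool_pos: [0.5244, 0.2233, 0.1533]
orientation: [0.046, -3.141, 0.007]
force: [-0.1, -13.0, 2.0]
opening: 0.0271
```

servo_tool(
  plan=[
    [[1,-7,0,-9,0,0,0],[1,-6,0,-10,0,0,0],[1,-5,0,-10,0,0,0]],
  ],
)

```text
t: 35.75
tool_pos: [0.5062, 0.2227, 0.1235]
orientation: [0.046, -3.14, 0.008]
force: [0.9, -16.4, 1.8]
opening: 0.0272
```

servo_tool(
  plan=[
    [[1,-3,-1.5,-7,0,0,0],[1,-1,-1,-4,0,0,0],[1,0,0,-2,0,0,0],[1,0,0,0,0,0,0]],
  ],
)

```text
t: 36.15
tool_pos: [0.5032, 0.2225, 0.1143]
orientation: [-0.047, 3.14, -0.002]
force: [-9.8, -10.1, 23.0]
opening: 0.027
```

servo_tool(
  plan=[
    [[0.4,0,0,0,0,0,0],[-0.1,0,0,0,0,0,0],[-0.3,0,0,0,0,0,0],[-0.3,0,0,0,0,0,0],[-0.3,0,0,0,0,0,0],[-0.3,0,0,30,0,0,0],[-0.3,0,0,45,0,0,0],[-0.3,0,0,45,0,0,0],[-0.3,0,0,45,0,0,0],[-0.3,0,0,45,0,0,0],[-0.3,0,0,0,0,0,0],[-0.3,0,0,0,0,0,0]],
  ],
)

```text
t: 37.35
tool_pos: [0.5034, 0.2236, 0.3226]
orientation: [-0.048, 3.138, 0.002]
force: [0.2, -1.4, -0.5]
opening: 0.0606
```

Run:
```python
from w import *
im,i=wsnap('w12.png'); S=snap('scene','s12.png'); D=snap('side','d12.png')
D0=cv2.imread('pics/side0.png')[:,:,::-1]; S0=cv2.imread('pics/scene0.png')[:,:,::-1]
for a,b,n in((S0,S,(345,195,475,290)),(D0,D,(155,275,300,420))):
    x0,y0,x1,y1=n; print('diff',np.abs(a[y0:y1,x0:x1].astype(int)-b[y0:y1,x0:x1]).mean())
g=lambda a,b:(blob(a.max(2)<35,b)[0])
print('knob scene',g(S0,(390,205,420,226)),g(S,(390,205,420,226)),'side',g(D0,(240,305,275,335)),g(D,(240,305,275,335)))
cv2.imwrite('pics/c12.png',np.hstack([S[190:310,340:480],S0[190:310,340:480]])[:,:,::-1].repeat(2,0).repeat(2,1))
cv2.imwrite('pics/e12.png',np.hstack([np.vstack([D[270:420,155:315],D0[270:420,155:315]]).repeat(2,0).repeat(2,1),cv2.resize(S,(480,600))[:, :]])[:600,:800,::-1])
```

```text
[0.5026 0.2233 0.3206] [ 0.0477 -3.1408  0.    ] 37.4 [ 0.4317 -0.4884 -0.8725] 0.060358671875184206
diff 6.0213225371120105
diff 10.391549742370195
knob scene [402.9861 219.0833] [403.1098 219.2561] side [256.1667 328.1333] [255.982 324.018]
```

View pics/e12.png

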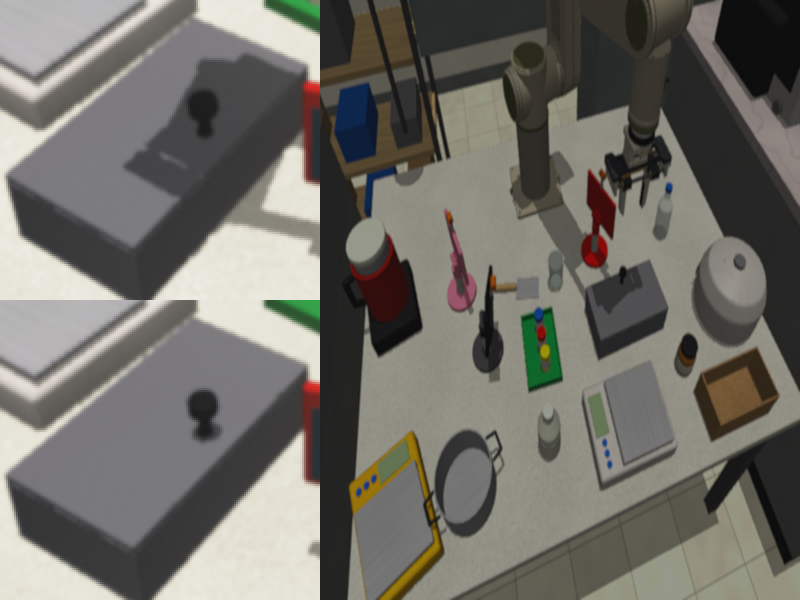

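```bash
python3 -c "
from plant import job; print(job.close_job())"
```

```text
the job is handed in; nothing more can be done
None
```

The job is done and handed in at about 37 s on the robot's clock. No verdict was reported.

- **Cartridges:** I opened the lid to about 1.8 rad and found three wrong ones: blue in a yellow nest, red in a blue nest and yellow in a red nest. All three went into the green tray. The yellow and blue cartridges in nests of their own colour stayed where they were, and one red nest was empty from the start. The last pictures show the three standing upright in the tray, and the tray did not move.
- **Tablet:** I swivelled and tilted it by the handle, released it, measured it, and gripped it once more to add about 0.04 rad of tilt. The last check gave a bearing of 83.4° (wanted about 83.6°). The handle's distance from the stand gave a tilt of 0.31 rad (wanted 0.30).
- **Disagreement:** The handle's height alone suggested a tilt nearer 0.37 rad. Other views before the correction implied about 0.30 after it. I judged the aim good to a degree or two.
- **Lid:** I shut it last, by the knob, and pressed until the upward force reached 23 N. In the scene view the knob sits within about 0.2 pixels of where it was when shut at the start. In the side view its dark patch is 4 pixels off; I put that down to the gripper's shadow on the lid, since the lid edges looked the same. I did not press on it again after letting go.

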